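# Roll the grey shaker to its blue stripe

## Task

The closed grey shaker is lying on the drying mat between two tape stripes. Put the fingertips on top of it and roll it, without sliding or lifting it, until it lies still centred on the blue stripe and parallel to it, then take the hand away. Leave the stacked food boxes and the speckled cup where they stand.

Things in the scene. Friction and masses are not known exactly. Their poses are not given: they have to be found in the camera images.
- shaker: Closed grey shaker on its side, about 250 g: grey cylinder 70 mm across, 125 mm long, then dark 62 mm cap, 30 mm long. Origin on its axis, 35 mm above the mat, 80 mm from the base; x along the axis to the cap. Push at mid-cylinder, 17 mm from the origin towards the base. Pressed on top with 2-10 N it rolls without slip, half as far as the fingertip: use short strokes. Slowly let go, it stops at once.
- blue_mark: Blue tape stripe, 180 x 20 mm, paper-thin, on a cream mat fixed to the cart (190 x 300 mm, top 3 mm above the cart top). Origin at its middle, x along it, y across it, z up. It lies 64 to 118 mm to the left or right of the shaker, which starts within 3 degrees of parallel. The yellow stripe on the other side is not the target.
- boxes: Three blue transparent food boxes stacked and locked together, 146 x 116 mm and 138 mm tall in all, 0.9 kg, standing on the cart to one side of the mat. Origin at the middle of the underside. Leave alone.
- cup: Speckled cream ceramic cup, 80 mm across the rim and 78 mm tall, standing on the cart at the other side of the mat. Origin at the middle of the underside. Leave alone.
Not all that is in view belongs to the job. Of the things that look like the shaker, the largest one is meant.

How it is judged:
On the way, in this order (a step that is already met when the one before it is completed fails the run):
1. the fingers push the shaker from above (they touch its upper half) and it has begun to roll, turned by more than 0.15 rad (contact force between the fingers and shaker above 0.1 N and height (world z) of the grasp point above 0.06 m and angle between shaker's own z axis and vertical between 0.15 and 1 rad), for 0.02 s.
2. it rolls rather than slides: it has turned by more than 1.2 rad before its axis has travelled 60 mm (angle between shaker's own z axis and vertical above 1.2 rad and distance of shaker from where it was at the start of the episode below 0.06 m), for 0.02 s.
At the end, for the whole second after the job is handed in: The shaker lies on the mat, released and at rest (slower than 10 mm/s), its axis within 15 mm of the blue stripe's centre line, its origin within 30 mm of the stripe's middle along the stripe, its axis within 12 degrees (0.21 rad) of the stripe's direction (y of shaker in the frame of blue_mark between -0.015 and 0.015 m and x of shaker in the frame of blue_mark between -0.03 and 0.03 m and angle between the x axis of shaker and the x axis of blue_mark, either way round below 0.21 rad and height (world z) of shaker below 0.045 m and linear speed of shaker below 0.01 m/s); the robot touches nothing.
It fails at once if the shaker is lifted more than 15 mm off the mat (height (world z) of shaker above 0.053 m).
It fails at once if the food boxes are moved more than 20 mm (distance of boxes from where it was at the start of the episode above 0.02 m).
It fails at once if the cup is moved more than 20 mm (distance of cup from where it was at the start of the episode above 0.02 m).
It also fails if it takes over 54 s, if anything falls off the work surface, if the arm or the gripper's body presses on something with over 40 N, if the wrist force passes 120 N, or if a joint passes its speed limit or range.

## Robot

A 7-joint arm with a two-finger parallel gripper is mounted at the origin on the work surface. World frame = base frame: x ahead of the robot, y to its left, z up, the work surface at z = 0. Lengths are in m, angles in rad, forces in N, time in s.
With the tool pointing down it reaches from about 0.425 to 0.925 m from the base axis. Payload 6.8 kg.
Tool frame: the origin (TCP) lies midway between the tips of the shut fingers; the grasp point (between the pads) lies 19 mm behind it; z points along the fingers, y is the line along which they close (so a half turn about z gives the same grasp; the last joint's range is limited). The gripper opens to 85 mm and grips with 20 to 120 N. Pads are 22 mm wide; open, the fingers measure 114 mm over their backs; the gripper's body (76 mm by 85 mm) begins 54 mm behind the grasp point. The pads swing forward as they close: fully open they stand 13 mm farther back than shut.
Start: joints at [-1.279, 0.477, 0.022, 1.555, -0.011, 1.109, -0.083], TCP at [0.263, 0.622, 0.231] pointing down, gripper open.
Joint ranges: [-2.96, 2.96], [-0.34, 2.1], [-1.41, 1.46], [0.24, 2.44], [-1.37, 4.51], [0.17, 1.92], [-2.96, 2.96]. Speed limits (rad/s): [2.39, 2.39, 3.14, 3.14, 3.14, 3.14, 3.14].

## Interface

Orientations are given as a unit quaternion [x, y, z, w].
In Python, from station import r, vision, finish_job gives the robot as it stands.
- The arm moves only by the tool step_arm, never from a script. Its argument "steps" is a list of rows, each a list of 7 numbers: the turn, a rotation vector about the tool's x, y, z in units of 180 degrees (1.0 is 180 degrees), then the shift along the tool's x, y, z in units of 15 cm (1.0 is 15 cm), then the gripper command: -1 is shut, 1 is fully open, values between are in proportion. A call has 1 to 20 rows; each row shifts and turns the commanded pose from where the row before left it, along the tool's axes as they then stand; what a row does not reach is not made up. A row lasts 1/12 s, in which the tool goes at most 41.7 mm and 7.16 degrees, less where a joint would pass 70% of its speed; a pose out of reach is approached as far as the arm can. A call with a number of a shift or a turn outside -1 to 1 is refused whole. A call with a gripper value outside its range is refused whole. The fingers move at their own pace and stop on an object; "squeeze" is the grip in N (left out, the last holds). Time passes only in rows, so rows that do not move let the fingers close. It gives the time, the measured TCP pose, the force, the opening and the grip force at its end, in the units of the state.
- r.observe(): the state, without advancing time (a new reading comes with each control period).
- vision.snapshot(name): name is "side" or "top"; returns (picture, depth): 480x640x3 uint8, red, green, blue; 480x640 float32, m along the optical axis (not along the pixel's ray), 0 where there is no reading.
- vision.camera_info(name): a dict with "fx", "fy", "cx", "cy" (pixels), "R" (3x3) and "t" (3): a world point X has camera coordinates R X + t. Camera axes: x right, y down, z forward; pixel columns grow to the right and rows downward; lengths in m; the calibration is good to about 2 mm. A picture is of the moment at which its call begins. camera_info takes no time and is no camera call.
- finish_job(): hands the job in; it is judged then, once.
The state is a dict: "t": time; "joint_positions": joint angles; "joint_velocities": joint speeds; "tau": joint torques, N m; "tool_pos": TCP position; "eef_rot": TCP orientation; "force": force on the tool from outside, world axes, zero at the start; "wrist_torque": the same for the moment, N m; "width": finger opening in m; "grasp_force": force on a finger pad.
Only numpy, scipy, OpenCV 4.12 (cv2) and the standard library are available. Lean on these libraries where they do the work, as an engineer would, in place of code of your own. Each camera call takes 0.05 s, during which the arm holds its last target. There are 200 camera calls.

## Working session

There is one attempt and no reset: what is moved stays moved. The work goes in short steps, Python scripts to look and compute and a tool call to move; the robot and the scene stay as the last step left them, time stands still between calls to the robot, and variables do not carry over. Pictures are saved under pics/ and viewed, at most 10 in all, crops included, and the job is handed in when it is done.

Besides the shell and the picture viewer there is one more tool, called after "Emit:" as name(argument=value, ...) on one line, values as JSON. step_arm: Moves the arm, as the interface text tells. Shifts and turns lie within -1 to 1; 1 stands for 15 cm of shift or 180 degrees of turn. Its arguments: {"type":"object","properties":{"steps":{"type":"array","items":{"type":"array","items":{"type":"number","minimum":-1,"maximum":1}}},"squeeze":{"type":"number"}},"required":["steps"]}

```bash
mkdir -p pics; python3 - <<'E'
from station import r,vision
import cv2,numpy as np
s=r.observe();print(s)
for n in("top","side"):
    p,d=vision.snapshot(n);cv2.imwrite(f"pics/{n}0.png",p[:,:,::-1]);np.savez(f"{n}0.npz",p=p,d=d)
    print(n,vision.camera_info(n))
E
```

```text
{'t': 0.0, 'joint_positions': array([-1.27908481,  0.47779699,  0.02230048,  1.55643852, -0.01150451,
        1.10933529, -0.08310562]), 'joint_velocities': array([-0.0004715 ,  0.0016897 ,  0.00113912,  0.00067052,  0.00024846,
        0.00177805, -0.00022527]), 'tau': array([-4.05402288e-04, -5.96438420e+01,  1.60739075e+00, -2.81201684e+01,
        1.23629623e-02,  9.10379458e-03, -1.72071748e-05]), 'tool_pos': array([0.26249757, 0.62121836, 0.23033252]), 'eef_rot': array([ 1.98552879e-01,  9.80089740e-01, -9.16657963e-04, -1.26665710e-04]), 'force': array([ 0.48858003, -1.17458535,  0.75311896]), 'wrist_torque': array([ 0.02874424, -0.00392115,  0.01443161]), 'grasp_force': 0.0, 'width': 0.08541240458520485}
top {'fx': 473.4072029075108, 'fy': 473.4072029075108, 'cx': 322.3698518163296, 'cy': 244.83474873660012, 'R': array([[ 0.01391955, -0.99958193,  0.02534202],
       [-0.98974425, -0.0173773 , -0.14178977],
       [ 0.14217087, -0.02310847, -0.98957235]]), 't': array([-0.0087329 ,  0.49956692,  0.93632848])}
side {'fx': 579.8000774364411, 'fy': 579.8000774364411, 'cx': 313.24259496635733, 'cy': 242.24350729481333, 'R': array([[ 0.92256605, -0.38583298, -0.00219049],
       [-0.29186133, -0.69413445, -0.65802304],
       [ 0.2523665 ,  0.60770904, -0.75299461]]), 't': array([-0.46025984,  0.17949865,  1.36686976])}
```

View pics/top0.png

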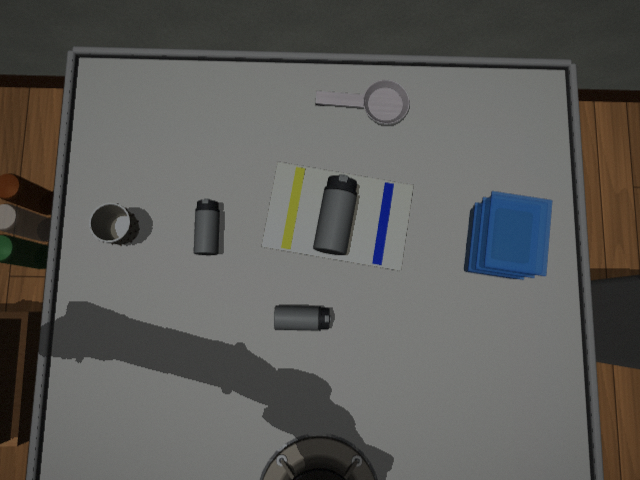

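View pics/side0.png

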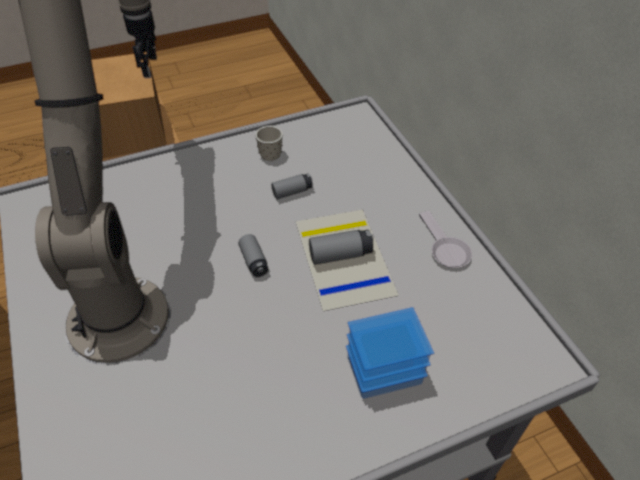

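Top view: the candidates are the large grey cylinder on the mat at (336,215), a small one at (207,228) and a small one at (300,318). I choose the largest, at (336,215), between the yellow stripe (293,208) and the blue stripe (383,223). Side view: the same shaker is at (340,246), blue stripe at (355,286), boxes at (390,350) and cup at (269,143).

```bash
cat >h.py <<'E'
import numpy as np,cv2
from station import r,vision
def ray(n,uv,z):
    c=vision.camera_info(n);uv=np.atleast_2d(uv).astype(float)
    d=np.c_[(uv[:,0]-c['cx'])/c['fx'],(uv[:,1]-c['cy'])/c['fy'],np.ones(len(uv))]@c['R']
    o=-c['R'].T@c['t'];return o+d*((z-o[2])/d[:,2])[:,None]
def cloud(n,d):
    c=vision.camera_info(n);v,u=np.mgrid[:480,:640]
    P=np.dstack([(u-c['cx'])/c['fx']*d,(v-c['cy'])/c['fy']*d,d])-c['t'];return P@c['R']
def line(xy):
    m=(xy.max(0)+xy.min(0))/2;vx,vy,x,y=cv2.fitLine(xy.astype(np.float32),cv2.DIST_L2,0,.01,.01).ravel()
    return np.array([x,y]),np.array([vx,vy])*np.sign(vx)
def blue(n,p):
    q=p.astype(int);m=((q[...,2]-q[...,0]>80)&(q[...,1]<60)).astype(np.uint8)
    k,l,s,c=cv2.connectedComponentsWithStats(m);i=1+s[1:,4].argmax();v,u=np.nonzero(l==i)
    rect=cv2.minAreaRect(ray(n,np.c_[u,v],.003)[:,:2].astype(np.float32));return rect,line(ray(n,np.c_[u,v],.003)[:,:2])
def shaker(n,d,lo,hi):
    P=cloud(n,d);m=(d>0)&(P[...,2]>.02)&(P[...,2]<.085)&(P[...,0]>lo[0])&(P[...,0]<hi[0])&(P[...,1]>lo[1])&(P[...,1]<hi[1])
    return P[m],m
E
python3 - <<'E'
from h import *
for n in("top","side"):
    z=np.load(f"{n}0.npz");p,d=z['p'],z['d']
    print(n,blue(n,p))
    mid=ray("top",[(336,215)],.035)[0]
    Q,m=shaker(n,d,mid[:2]-[.12,.06],mid[:2]+[.12,.06])
    print(mid,len(Q),Q.min(0),Q.max(0))
    # top ridge: per x-slice fit circle r=.035 center y from points
    from scipy.optimize import least_squares
    B=Q
    f=lambda a:(np.hypot((B[:,1]-a[0]-a[1]*(B[:,0]-mid[0]))/np.hypot(1,a[1]),B[:,2]-a[2])-.035)
    s=least_squares(f,[mid[1],-.1,.035],loss='soft_l1',f_scale=.002);a=s.x
    u=np.array([1,a[1]])/np.hypot(1,a[1]);t=(B[:,:2]-[mid[0],a[0]])@u
    print("axis",a,np.degrees(np.arctan(a[1])),"ends",[np.array([mid[0],a[0]])+u*k for k in np.percentile(t,[.5,99.5])],np.ptp(t),np.median(abs(f(a))))
z=np.load("top0.npz");P=cloud("top",z['d']);print("boxes",P[225:250,495:540].reshape(-1,3).mean(0),"cup",P[215:230,100:120].mean((0,1)))
cv2.imwrite("pics/crop.png",cv2.resize(z['p'][150:280,250:430,::-1],None,fx=4,fy=4))
E
```

```text
top (((0.5542550086975098, -0.13034124672412872), (0.01879291608929634, 0.17802093923091888), 81.23609161376953), (array([ 0.55298156, -0.13016084], dtype=float32), array([ 0.9881459 , -0.15351771], dtype=float32)))
[ 0.5627774  -0.02830782  0.035     ] 2551 [ 0.48097762 -0.06917198  0.02002269] [0.64477571 0.01838272 0.07708329]
axis [-0.02783019 -0.17326576  0.03743277] -9.82980513965661 ends [array([ 0.4860149 , -0.01452988]), array([ 0.63761819, -0.04079754])] 0.16167215367519094 0.001065559238897687
side (((0.554846465587616, -0.12932740151882172), (0.01185221690684557, 0.1719101220369339), 81.03477478027344), (array([ 0.5543702 , -0.12956679], dtype=float32), array([ 0.9878387 , -0.15548241], dtype=float32)))
[ 0.5627774  -0.02830782  0.035     ] 1706 [ 0.48012724 -0.07440281  0.02016716] [0.64525942 0.01161818 0.08001103]
axis [-0.02768073 -0.15534     0.03757852] -8.82975540549935 ends [array([ 0.48551228, -0.01567836]), array([ 0.63866516, -0.03946913])] 0.16272505669386167 0.0018498989054974192
boxes [ 0.50523707 -0.3579771   0.14309901] cup [0.54104632 0.43925768 0.02549813]
```

View pics/crop.png

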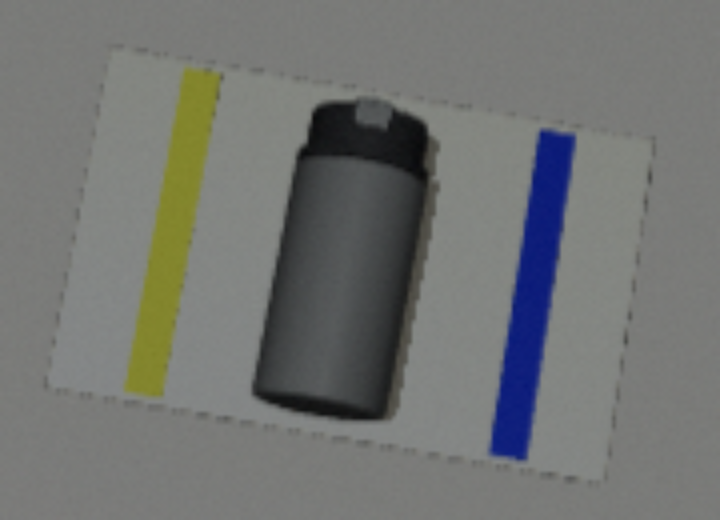

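The crop confirms it: a large grey cylinder with a dark cap (top in the crop), between the yellow stripe (left) and the blue one (right). It has to roll about 102 mm towards −y. I will set the fingers half open along the axis, so two tips press on the cylinder.

```bash
cat >>h.py <<'E'
from scipy.spatial.transform import Rotation as Ro
from scipy.linalg import logm
S0=np.array([.5545,-.1300]);TH=np.radians(-9.0)
U=np.array([np.cos(TH),np.sin(TH)]);V=np.array([-np.sin(TH),np.cos(TH)])
def plan(xy,z,n):
    s=r.observe();T=np.eye(4);T[:3,:3]=Ro.from_quat(s['eef_rot']).as_matrix();T[:3,3]=s['tool_pos']
    G=np.eye(4);y=np.r_[U,0];zz=np.array([0,0,-1.]);G[:3,:3]=np.c_[np.cross(y,zz),y,zz];G[:3,3]=[*xy,z]
    L=np.real(logm(np.linalg.inv(T)@G))/n
    print("row",np.round([L[2,1]/np.pi,L[0,2]/np.pi,L[1,0]/np.pi,*(L[:3,3]/.15)],4),"toolx",T[:3,0].round(3),"t",s['t'],s['tool_pos'].round(4),s['force'].round(2))
E
python3 - <<'E'
from h import *
push=np.array([.5477,-.0257]); plan(push+V*.010,.13,20);print(push+V*.01)
E
```

```text
row [-0.      0.      0.0211 -0.25   -0.021   0.0335] toolx [-0.921  0.389 -0.   ] t 0.1 [0.2625 0.6213 0.2304] [-0.59  0.02  0.28]
[ 0.54926434 -0.01582312]
```

Emit:
step_arm(steps=[[0,0,0.0211,-0.25,-0.021,0.0335,0],[0,0,0.0211,-0.25,-0.021,0.0335,0],[0,0,0.0211,-0.25,-0.021,0.0335,0],[0,0,0.0211,-0.25,-0.021,0.0335,0],[0,0,0.0211,-0.25,-0.021,0.0335,0],[0,0,0.0211,-0.25,-0.021,0.0335,0],[0,0,0.0211,-0.25,-0.021,0.0335,0],[0,0,0.0211,-0.25,-0.021,0.0335,0],[0,0,0.0211,-0.25,-0.021,0.0335,0],[0,0,0.0211,-0.25,-0.021,0.0335,0],[0,0,0.0211,-0.25,-0.021,0.0335,0],[0,0,0.0211,-0.25,-0.021,0.0335,0],[0,0,0.0211,-0.25,-0.021,0.0335,0],[0,0,0.0211,-0.25,-0.021,0.0335,0],[0,0,0.0211,-0.25,-0.021,0.0335,0],[0,0,0.0211,-0.25,-0.021,0.0335,0],[0,0,0.0211,-0.25,-0.021,0.0335,0],[0,0,0.0211,-0.25,-0.021,0.0335,0],[0,0,0.0211,-0.25,-0.021,0.0335,0],[0,0,0.0211,-0.25,-0.021,0.0335,0]])

```text
t: 1.77
tool_pos: [0.5712, -0.007, 0.1304]
eef_rot: [0.761, 0.649, -0.0, 0.0]
force: [0.6, -0.9, -0.5]
width: 0.0427
grasp_force: 0.0
```

Emit:
step_arm(steps=[[0,0,0,0,0,0,0],[0,0,0,0,0,0,0],[0,0,0,0,0,0,0],[0,0,0,0,0,0,0]])

```text
t: 2.1
tool_pos: [0.5717, -0.0033, 0.1307]
eef_rot: [0.759, 0.651, 0.0, -0.0]
force: [0.3, 0.9, 0.1]
width: 0.043
grasp_force: 0.0
```

```bash
python3 - <<'E'
from h import *
push=np.array([.5477,-.0257]); plan(push+V*.010,.082,8);print(r.observe()['width'],r.observe()['eef_rot'])
p,d=vision.snapshot("side");cv2.imwrite("pics/s1.png",cv2.resize(p[120:330,220:460,::-1],None,fx=2.5,fy=2.5))
E
```

```text
row [-0.     -0.      0.0002 -0.0132 -0.0168  0.0406] toolx [0.151 0.988 0.001] t 2.1 [ 0.5717 -0.0033  0.1307] [0.26 0.91 0.1 ]
0.042977351485378214 [ 7.58724927e-01  6.51410999e-01  3.01301837e-04 -3.24879784e-04]
```

View pics/s1.png

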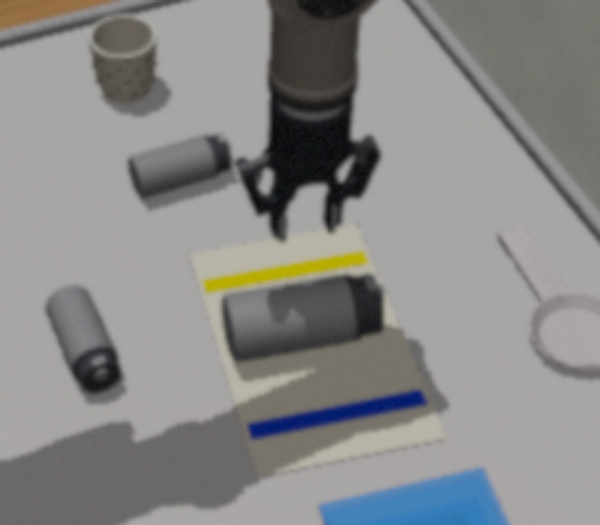

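The fingers, at about (280,225) and (335,220), hang above the shaker at (300,315). Their closing line runs along its axis. Next I descend.

Emit:
step_arm(steps=[[0,0,0,-0.013,-0.017,0.04,0],[0,0,0,-0.013,-0.017,0.04,0],[0,0,0,-0.013,-0.017,0.04,0],[0,0,0,-0.013,-0.017,0.04,0],[0,0,0,-0.013,-0.017,0.04,0],[0,0,0,-0.013,-0.017,0.04,0],[0,0,0,-0.013,-0.017,0.04,0],[0,0,0,-0.013,-0.017,0.04,0],[0,0,0,0,0,0,0]])

```text
t: 2.9
tool_pos: [0.5472, -0.018, 0.0814]
eef_rot: [0.76, 0.65, -0.001, -0.001]
force: [0.2, 0.0, 0.0]
width: 0.043
grasp_force: 0.0
```

Emit:
step_arm(steps=[[0,0,0,0,0,0.014,0],[0,0,0,0,0,0.014,0],[0,0,0,0,0,0,0]])

```text
t: 3.15
tool_pos: [0.549, -0.0174, 0.0784]
eef_rot: [0.76, 0.65, 0.0, 0.0]
force: [0.9, -0.2, -1.1]
width: 0.0429
grasp_force: 0.0
```

Emit:
step_arm(steps=[[0,0,0,0,0,0.014,0],[0,0,0,0,0,0,0]])

```text
t: 3.32
tool_pos: [0.5489, -0.0173, 0.0764]
eef_rot: [0.76, 0.65, 0.0, 0.0]
force: [0.6, 1.1, 0.1]
width: 0.0425
grasp_force: 0.0
```

Emit:
step_arm(steps=[[0,0,0,0,0,0.012,0],[0,0,0,0,0,0,0]])

```text
t: 3.48
tool_pos: [0.5488, -0.0174, 0.0745]
eef_rot: [0.76, 0.65, -0.0, -0.0]
force: [-0.4, 0.6, -0.0]
width: 0.0424
grasp_force: 0.0
```

Emit:
step_arm(steps=[[0,0,0,0,0,0.008,0],[0,0,0,0,0,0,0]])

```text
t: 3.65
tool_pos: [0.5488, -0.0174, 0.0733]
eef_rot: [0.76, 0.65, -0.0, -0.0]
force: [0.3, -0.3, 0.6]
width: 0.043
grasp_force: 0.0
```

Emit:
step_arm(steps=[[0,0,0,0,0,0.008,0],[0,0,0,0,0,0,0]])

```text
t: 3.82
tool_pos: [0.5487, -0.0175, 0.0721]
eef_rot: [0.76, 0.65, -0.0, -0.0]
force: [-0.3, 0.5, 0.7]
width: 0.0427
grasp_force: 0.0
```

Emit:
step_arm(steps=[[0,0,0,0,0,0.006,0],[0,0,0,0,0,0,0]])

```text
t: 3.98
tool_pos: [0.5488, -0.0175, 0.0713]
eef_rot: [0.76, 0.65, -0.0, 0.0]
force: [0.6, -0.5, -0.2]
width: 0.0426
grasp_force: 0.0
```

Emit:
step_arm(steps=[[0,0,0,0,0,0.005,0],[0,0,0,0,0,0,0]])

```text
t: 4.15
tool_pos: [0.5489, -0.0174, 0.0711]
eef_rot: [0.76, 0.65, 0.0, -0.0]
force: [-2.1, 0.7, 5.2]
width: 0.0427
grasp_force: 2.7
```

Emit:
step_arm(steps=[[0,0,0,-0.01,0,0,0],[0,0,0,-0.02,0,0,0],[0,0,0,-0.02,0,0,0],[0,0,0,-0.02,0,0,0],[0,0,0,-0.02,0,0,0],[0,0,0,-0.02,0,0,0]])

```text
t: 4.65
tool_pos: [0.5461, -0.0338, 0.0711]
eef_rot: [0.76, 0.65, 0.0, -0.0]
force: [-1.3, 0.8, 6.3]
width: 0.0432
grasp_force: 3.3
```

Emit:
step_arm(steps=[[0,0,0,-0.02,0,0,0],[0,0,0,-0.02,0,0,0],[0,0,0,-0.02,0,0,0],[0,0,0,-0.02,0,0,0],[0,0,0,-0.02,0,0,0],[0,0,0,-0.02,0,0,0],[0,0,0,-0.01,0,0,0],[0,0,0,0,0,0,0],[0,0,0,0,0,0,0]])

```text
t: 5.4
tool_pos: [0.5429, -0.0531, 0.0709]
eef_rot: [0.76, 0.65, -0.0, -0.0]
force: [-2.7, 0.7, 5.9]
width: 0.0427
grasp_force: 3.4
```

```bash
cat >>h.py <<'E'
from scipy.optimize import least_squares
def where(n,guess,name=None):
    p,d=vision.snapshot(n)
    if name: cv2.imwrite(name,cv2.resize(p[120:330,220:460,::-1],None,fx=2.5,fy=2.5))
    Q=cloud(n,d).reshape(-1,3)[(d>0).ravel()]
    X=np.c_[(Q[:,:2]-S0)@U,(Q[:,:2]-S0)@V,Q[:,2]]  # stripe frame
    B=X[(abs(X[:,0])<.1)&(abs(X[:,1]-guess)<.05)&(X[:,2]>.015)&(X[:,2]<.078)]
    f=lambda a:np.hypot(B[:,1]-a[0]-a[1]*B[:,0],B[:,2]-.038)-.035
    a=least_squares(f,[guess,0],loss='soft_l1',f_scale=.002).x
    C=B[abs(f(a))<.006];e=np.percentile(C[:,0],[.5,99.5])
    print(n,"across %.4f yaw %.2f deg origin-x %.4f"%(a[0],np.degrees(a[1]),e.mean()+.0025),"ends",e.round(4),len(C))
E
python3 - <<'E'
from h import *
s=r.observe();print(s['t'],s['tool_pos'],s['force'],(s['tool_pos'][:2]-S0)@np.c_[U,V])
where("side",.082,"pics/s2.png");where("top",.082)
E
```

```text
5.4 [ 0.54289395 -0.05313227  0.07087783] [-2.6515686   0.66568167  5.93079265] [-0.02348792  0.07410577]
side across 0.0845 yaw 0.15 deg origin-x -0.0070 ends [-0.086   0.0671] 1495Traceback (most recent call last):
  File "<stdin>", line 3, in <module>
  File "h.py", line 38, in where
    C=B[abs(f(a))<.006];e=np.percentile(C[:,0],[.5,99.5])
                          ~~~~~~~~~~~~~^^^^^^^^^^^^^^^^^^
    return _quantile_unchecked(
        a, q, axis, out, overwrite_input, method, keepdims, weights)
    return _ureduce(a,
                    func=_quantile_ureduce_func,
    ...<5 lines>...
                    overwrite_input=overwrite_input,
                    method=method)
    r = func(a, **kwargs)
    result = _quantile(arr,
                       quantiles=q,
    ...<2 lines>...
                       out=out,
                       weights=wgt)
    slices_having_nans = np.isnan(arr[-1, ...])
                                  ~~~^^^^^^^^^
IndexError: index -1 is out of bounds for axis 0 with size 0
```

View pics/s2.png

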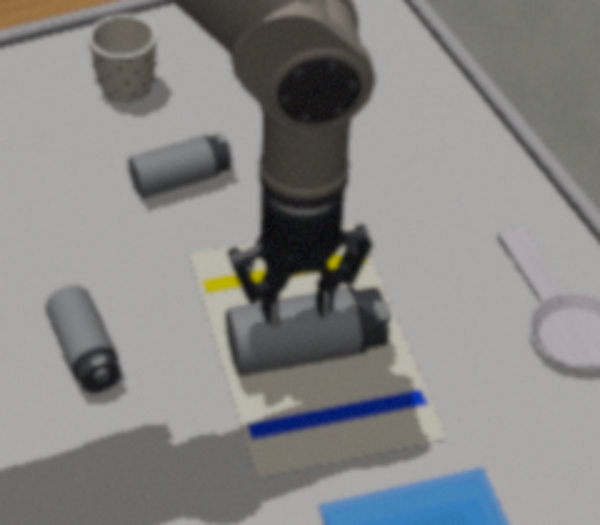

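The fingers rest on the shaker at (295,330), which has rolled 18 mm and stayed parallel. I release slowly, step the fingers back and do the next stroke.

Emit:
step_arm(steps=[[0,0,0,0,0,-0.004,0],[0,0,0,0,0,-0.004,0],[0,0,0,0,0,-0.004,0],[0,0,0,0,0,-0.008,0],[0,0,0,0,0,-0.01,0],[0,0,0,0,0,-0.01,0],[0,0,0,0.035,0,0,0],[0,0,0,0.035,0,0,0],[0,0,0,0.035,0,0,0],[0,0,0,0.035,0,0,0],[0,0,0,0,0,0,0],[0,0,0,0,0,0,0],[0,0,0,0,0,0.01,0],[0,0,0,0,0,0.01,0],[0,0,0,0,0,0.008,0],[0,0,0,0,0,0.004,0],[0,0,0,0,0,0.004,0],[0,0,0,0,0,0.004,0],[0,0,0,0,0,0,0]])

```text
t: 7.08
tool_pos: [0.5465, -0.0323, 0.071]
eef_rot: [0.76, 0.65, 0.0, -0.0]
force: [-2.0, -0.4, 4.9]
width: 0.0424
grasp_force: 2.3
```

```bash
python3 - <<'E'
from h import *
s=r.observe();print(s['t'],(s['tool_pos'][:2]-S0)@np.c_[U,V])
where("side",.083)
E
```

```text
7.0833 [-0.0231996   0.09522574]
side across 0.0846 yaw 0.36 deg origin-x -0.0067 ends [-0.0855  0.067 ] 1595
```

Released and re-pressed without disturbing it. Second stroke is 42 mm, then step back.

Emit:
step_arm(steps=[[0,0,0,-0.01,0,0,0],[0,0,0,-0.02,0,0,0],[0,0,0,-0.02,0,0,0],[0,0,0,-0.02,0,0,0],[0,0,0,-0.02,0,0,0],[0,0,0,-0.02,0,0,0],[0,0,0,-0.02,0,0,0],[0,0,0,-0.02,0,0,0],[0,0,0,-0.02,0,0,0],[0,0,0,-0.02,0,0,0],[0,0,0,-0.02,0,0,0],[0,0,0,-0.02,0,0,0],[0,0,0,-0.02,0,0,0],[0,0,0,-0.02,0,0,0],[0,0,0,-0.02,0,0,0],[0,0,0,-0.01,0,0,0],[0,0,0,0,0,0,0],[0,0,0,0,0,0,0]])

```text
t: 8.63
tool_pos: [0.539, -0.0769, 0.0707]
eef_rot: [0.76, 0.65, -0.0, -0.0]
force: [-4.3, 0.5, 6.1]
width: 0.0425
grasp_force: 3.3
```

Emit:
step_arm(steps=[[0,0,0,0,0,-0.004,0],[0,0,0,0,0,-0.004,0],[0,0,0,0,0,-0.004,0],[0,0,0,0,0,-0.008,0],[0,0,0,0,0,-0.01,0],[0,0,0,0,0,-0.01,0],[0,0,0,0.035,0,0,0],[0,0,0,0.035,0,0,0],[0,0,0,0.035,0,0,0],[0,0,0,0.035,0,0,0],[0,0,0,0,0,0,0],[0,0,0,0,0,0,0],[0,0,0,0,0,0.01,0],[0,0,0,0,0,0.01,0],[0,0,0,0,0,0.008,0],[0,0,0,0,0,0.004,0],[0,0,0,0,0,0.004,0],[0,0,0,0,0,0.004,0],[0,0,0,0,0,0,0]])

```text
t: 10.22
tool_pos: [0.5428, -0.0561, 0.0711]
eef_rot: [0.76, 0.65, 0.0, -0.0]
force: [-1.4, 0.5, 4.9]
width: 0.0429
grasp_force: 2.8
```

```bash
python3 - <<'E'
from h import *
s=r.observe();print(s['t'],(s['tool_pos'][:2]-S0)@np.c_[U,V])
where("side",.063)
E
```

```text
10.2167 [-0.0231252   0.07112394]
side across 0.0622 yaw 0.32 deg origin-x -0.0071 ends [-0.0859  0.0667] 1602
```

Emit:
step_arm(steps=[[0,0,0,-0.01,0,0,0],[0,0,0,-0.02,0,0,0],[0,0,0,-0.02,0,0,0],[0,0,0,-0.02,0,0,0],[0,0,0,-0.02,0,0,0],[0,0,0,-0.02,0,0,0],[0,0,0,-0.02,0,0,0],[0,0,0,-0.02,0,0,0],[0,0,0,-0.02,0,0,0],[0,0,0,-0.02,0,0,0],[0,0,0,-0.02,0,0,0],[0,0,0,-0.02,0,0,0],[0,0,0,-0.02,0,0,0],[0,0,0,-0.02,0,0,0],[0,0,0,-0.01,0,0,0],[0,0,0,0,0,0,0],[0,0,0,0,0,0,0]])

```text
t: 11.68
tool_pos: [0.536, -0.0976, 0.0707]
eef_rot: [0.76, 0.65, -0.0, -0.0]
force: [-3.5, 0.4, 5.9]
width: 0.0423
grasp_force: 2.9
```

Emit:
step_arm(steps=[[0,0,0,0,0,-0.004,0],[0,0,0,0,0,-0.004,0],[0,0,0,0,0,-0.004,0],[0,0,0,0,0,-0.008,0],[0,0,0,0,0,-0.01,0],[0,0,0,0,0,-0.01,0],[0,0,0,0.035,0,0,0],[0,0,0,0.035,0,0,0],[0,0,0,0.035,0,0,0],[0,0,0,0.035,0,0,0],[0,0,0,0,0,0,0],[0,0,0,0,0,0,0],[0,0,0,0,0,0.01,0],[0,0,0,0,0,0.01,0],[0,0,0,0,0,0.008,0],[0,0,0,0,0,0.004,0],[0,0,0,0,0,0.004,0],[0,0,0,0,0,0.004,0],[0,0,0,0,0,0,0]])

```text
t: 13.27
tool_pos: [0.5395, -0.0769, 0.0711]
eef_rot: [0.76, 0.65, 0.0, -0.0]
force: [-1.8, -0.3, 6.5]
width: 0.0429
grasp_force: 2.9
```

```bash
python3 - <<'E'
from h import *
s=r.observe();print(s['t'],(s['tool_pos'][:2]-S0)@np.c_[U,V])
where("side",.041)
E
```

```text
13.2667 [-0.02312312  0.05009837]
side across 0.0416 yaw 0.12 deg origin-x -0.0074 ends [-0.0863  0.0665] 1646
```

Same again: 42 mm of finger travel.

Emit:
step_arm(steps=[[0,0,0,-0.01,0,0,0],[0,0,0,-0.02,0,0,0],[0,0,0,-0.02,0,0,0],[0,0,0,-0.02,0,0,0],[0,0,0,-0.02,0,0,0],[0,0,0,-0.02,0,0,0],[0,0,0,-0.02,0,0,0],[0,0,0,-0.02,0,0,0],[0,0,0,-0.02,0,0,0],[0,0,0,-0.02,0,0,0],[0,0,0,-0.02,0,0,0],[0,0,0,-0.02,0,0,0],[0,0,0,-0.02,0,0,0],[0,0,0,-0.02,0,0,0],[0,0,0,-0.01,0,0,0],[0,0,0,0,0,0,0],[0,0,0,0,0,0,0]])

```text
t: 14.73
tool_pos: [0.5328, -0.1183, 0.0707]
eef_rot: [0.76, 0.65, -0.0, -0.0]
force: [-3.6, -0.0, 5.5]
width: 0.0431
grasp_force: 2.7
```

Emit:
step_arm(steps=[[0,0,0,0,0,-0.004,0],[0,0,0,0,0,-0.004,0],[0,0,0,0,0,-0.004,0],[0,0,0,0,0,-0.008,0],[0,0,0,0,0,-0.01,0],[0,0,0,0,0,-0.01,0],[0,0,0,0.035,0,0,0],[0,0,0,0.035,0,0,0],[0,0,0,0.035,0,0,0],[0,0,0,0.035,0,0,0],[0,0,0,0,0,0,0],[0,0,0,0,0,0,0],[0,0,0,0,0,0.01,0],[0,0,0,0,0,0.01,0],[0,0,0,0,0,0.008,0],[0,0,0,0,0,0.004,0],[0,0,0,0,0,0.004,0],[0,0,0,0,0,0.004,0],[0,0,0,0,0,0,0]])

```text
t: 16.32
tool_pos: [0.5363, -0.0977, 0.0711]
eef_rot: [0.76, 0.65, 0.0, -0.0]
force: [-2.5, 0.7, 6.5]
width: 0.0425
grasp_force: 2.9
```

```bash
python3 - <<'E'
from h import *
s=r.observe();print(s['t'],(s['tool_pos'][:2]-S0)@np.c_[U,V])
where("side",.02)
E
```

```text
16.3167 [-0.02306475  0.02905791]
side across 0.0210 yaw 0.70 deg origin-x -0.0074 ends [-0.0866  0.0668] 1678
```

Last stroke (42 mm → 21 mm), then slow release and retreat upwards.

Emit:
step_arm(steps=[[0,0,0,-0.01,0,0,0],[0,0,0,-0.02,0,0,0],[0,0,0,-0.02,0,0,0],[0,0,0,-0.02,0,0,0],[0,0,0,-0.02,0,0,0],[0,0,0,-0.02,0,0,0],[0,0,0,-0.02,0,0,0],[0,0,0,-0.02,0,0,0],[0,0,0,-0.02,0,0,0],[0,0,0,-0.02,0,0,0],[0,0,0,-0.02,0,0,0],[0,0,0,-0.02,0,0,0],[0,0,0,-0.02,0,0,0],[0,0,0,-0.02,0,0,0],[0,0,0,-0.01,0,0,0],[0,0,0,0,0,0,0],[0,0,0,0,0,0,0]])

```text
t: 17.78
tool_pos: [0.5296, -0.1391, 0.0706]
eef_rot: [0.76, 0.65, -0.0, -0.0]
force: [-3.0, 0.7, 5.5]
width: 0.0426
grasp_force: 2.4
```

Emit:
step_arm(steps=[[0,0,0,0,0,-0.004,0],[0,0,0,0,0,-0.004,0],[0,0,0,0,0,-0.004,0],[0,0,0,0,0,-0.008,0],[0,0,0,0,0,-0.01,0],[0,0,0,0,0,-0.01,0],[0,0,0,0,0,-0.05,0],[0,0,0,0,0,-0.1,0],[0,0,0,0,0,-0.1,0],[0,0,0,0,0,-0.1,0],[0,0,0,0.1,0,-0.1,0],[0,0,0,0.2,0,-0.1,0],[0,0,0,0.2,0,0,0],[0,0,0,0.2,0,0,0],[0,0,0,0.2,0,0,0],[0,0,0,0.2,0,0,0],[0,0,0,0.1,0,0,0],[0,0,0,0,0,0,0],[0,0,0,0,0,0,0]])

```text
t: 19.37
tool_pos: [0.5577, 0.0397, 0.1595]
eef_rot: [0.759, 0.651, 0.0, 0.0]
force: [0.7, 0.2, 0.0]
width: 0.0424
grasp_force: 0.0
```

```bash
python3 - <<'E'
from h import *
print(r.observe()['t']);where("side",.0,"pics/s3.png");where("top",0)
p,d=vision.snapshot("top");cv2.imwrite("pics/t3.png",p[:,:,::-1])
E
```

```text
19.3667
side across -0.0001 yaw 0.22 deg origin-x -0.0083 ends [-0.0869  0.0653] 1747
top across -0.0008 yaw -1.17 deg origin-x -0.0078 ends [-0.0866  0.0661] 2477
```

View pics/t3.png

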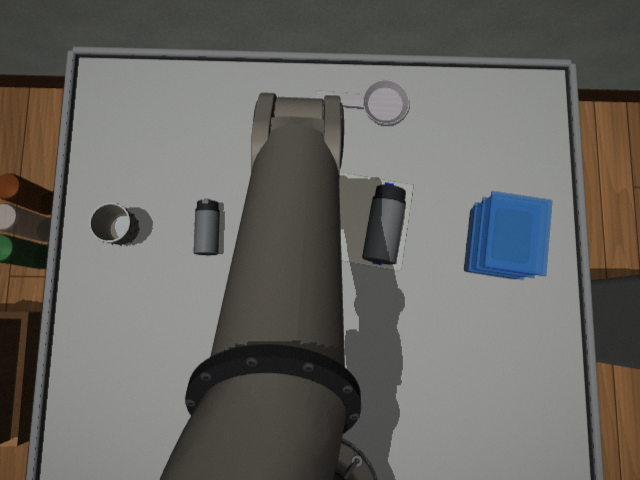

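View pics/s3.png

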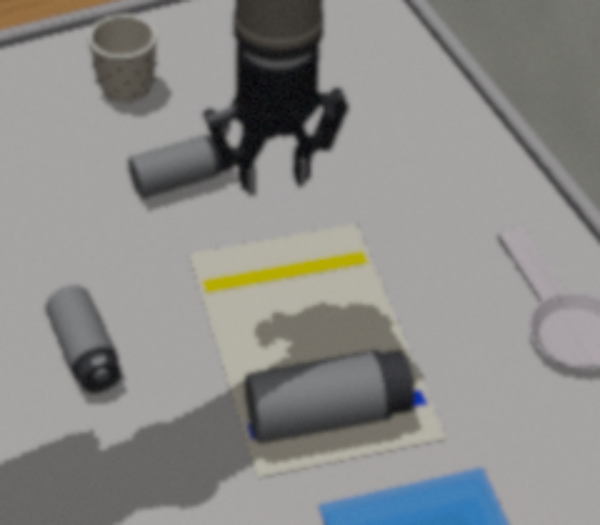

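The shaker lies on the blue stripe, at (385,223) in the top view and (330,395) in the side crop. It is centred within 1 mm across and 8 mm along, the hand is clear, and the boxes and cup have not moved.

```bash
python3 -c "
from station import finish_job
print(finish_job())"
```

```text
the job is handed in; nothing more can be done
None
```

The job is handed in: I rolled the shaker onto the blue stripe in five strokes, and it lies about 1 mm off its centre line, 8 mm off its middle and within 1.2° of parallel, hand clear, boxes and cup untouched; no verdict was returned.

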